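# Show which cabinet foot to swap, and for which spare

### The job

Show a workmate the swap on the upturned white cabinet base, where one of the four wooden feet does not match the other three: first point down at that odd foot, fingertips about two or three centimetres above the middle of its top, and hold for two seconds. Then rise and in the same way point at the one loose spare on the bench that matches the other three feet, hold for two seconds, and finish still pointing at it. Touch and move nothing, and on the way do not bring the fingertips down close over any other foot or spare.

Things in the scene. Friction and masses are not known exactly. Their poses are not given: they have to be found in the camera images.
- foot_odd_top (a point): The foot on the panel that does not match: a square wooden block, 42 x 42 mm, 70 mm tall, fixed at one of the panel's four corners (any of them), with its sides parallel to the panel's. The point is the centre of its flat top; the point's z axis points up. Top 88 mm above the bench.
- foot_a_top (a point): One of the three matching feet on the panel: a round tapered wooden foot, 70 mm tall, 44 mm wide where it meets the panel and 24 mm at its top, fixed at a corner. The point is the centre of its flat top; the point's z axis points up. Top 88 mm above the bench.
- foot_b_top (a point): One of the three matching feet on the panel: a round tapered wooden foot, 70 mm tall, 44 mm wide where it meets the panel and 24 mm at its top, fixed at a corner. The point is the centre of its flat top; the point's z axis points up. Top 88 mm above the bench.
- foot_c_top (a point): One of the three matching feet on the panel: a round tapered wooden foot, 70 mm tall, 44 mm wide where it meets the panel and 24 mm at its top, fixed at a corner. The point is the centre of its flat top; the point's z axis points up. Top 88 mm above the bench.
- spare_tapered_top (a point): The right spare: a loose round tapered wooden foot just like the three matching ones, standing wide end down on the bench, 70 mm tall, 44 mm wide at the bottom and 24 mm at the top. The point is the centre of its flat top; the point's z axis points up.
- spare_square_top (a point): A wrong spare: a loose square wooden block foot, 42 x 42 mm, 70 mm tall, standing on the bench. The point is the centre of its flat top; the point's z axis points up.
- spare_bun_top (a point): A wrong spare: a loose squat round bun foot of wood, 58 mm across, 42 mm tall, standing on the bench. The point is the centre of its flat top; the point's z axis points up.
- spare_straight_top (a point): A wrong spare: a loose straight round wooden foot, 40 mm across, 70 mm tall, standing on the bench. The point is the centre of its flat top; the point's z axis points up.
- panel: The white cabinet base, 210 x 260 x 18 mm, lying underside up on the bench to the robot's left and fixed there. Origin at the centre of its lower face, x and y along its 210 and 260 mm sides; the feet's centres are at x = +-75, y = +-100 mm. Nearer the robot, outside the work, lie three more loose bystanders to leave alone, at most 65 mm tall (a tape measure, a cork sanding block, a flat tin).
- mount_plate: Bystander: a steel foot-mounting plate, 40 x 40 x 5 mm, lying between the spares. Origin at the centre of its underside.
- screwdriver: Bystander: a screwdriver, 180 mm long, lying on the panel between the feet, under 40 mm thick. Its x axis runs along it.
- glue: Bystander: a white glue bottle, 54 mm across, 130 mm tall, standing on the bench to the left of the panel. Origin under its centre.
- hammer: Bystander: a hammer lying on the bench beyond the panel, its x axis along the handle.
There are look-alikes about, which are no part of the job. What is shaped like the part that bears spare_tapered_top but blue or pink is not meant.

How it is judged (in metres and radians):
On the way, in this order (a step that is already met when the one before it is completed fails the run):
1. point down at the foot on the panel that does not match, TCP 16 to 75 mm above its top and within 20 mm of its centre line, for 1.8 s (horizontal distance between the grasp point and foot_odd_top below 0.02 m and z of the grasp point in the frame of foot_odd_top between 0.016 and 0.075 m and angle between the grasp point's own z axis and vertical above 2.3 rad), for 1.8 s.
2. point in the same way at the tapered spare for 1.8 s (horizontal distance between the grasp point and spare_tapered_top below 0.02 m and z of the grasp point in the frame of spare_tapered_top between 0.016 and 0.075 m and angle between the grasp point's own z axis and vertical above 2.3 rad), for 1.8 s.
At the end, for the whole second after the job is handed in: The tool still points down (within about 45 degrees) at the tapered spare, TCP 16 to 75 mm above its top (fingertips up to about 55 mm above it) and within 20 mm of its centre line; every spare is within 5 mm and every bystander within 10 mm of where it was (all of step 2 and distance of each of spare_tapered_top, spare_square_top, spare_bun_top, spare_straight_top from where it was at the start of the episode below 0.005 m and distance of each of mount_plate, screwdriver, glue, hammer from where it was at the start of the episode below 0.01 m); the robot touches nothing.
It fails at once if the robot touches something (contact force between any of the fingers, the arm and anything else above 0.5 N).
It fails at once if a spare or a bystander is moved or lifted (not (distance of each of spare_tapered_top, spare_square_top, spare_bun_top, spare_straight_top from where it was at the start of the episode below 0.005 m and distance of each of mount_plate, screwdriver, glue, hammer from where it was at the start of the episode below 0.01 m)).
It fails at once if the tool points at a wrong foot or spare (TCP less than 60 mm above its top and within 20 mm of its centre line) ((horizontal distance between the grasp point and foot_a_top below 0.02 m and z of the grasp point in the frame of foot_a_top between -0.02 and 0.06 m) or (horizontal distance between the grasp point and foot_b_top below 0.02 m and z of the grasp point in the frame of foot_b_top between -0.02 and 0.06 m) or (horizontal distance between the grasp point and foot_c_top below 0.02 m and z of the grasp point in the frame of foot_c_top between -0.02 and 0.06 m) or (horizontal distance between the grasp point and spare_square_top below 0.02 m and z of the grasp point in the frame of spare_square_top between -0.02 and 0.06 m) or (horizontal distance between the grasp point and spare_bun_top below 0.02 m and z of the grasp point in the frame of spare_bun_top between -0.02 and 0.06 m) or (horizontal distance between the grasp point and spare_straight_top below 0.02 m and z of the grasp point in the frame of spare_straight_top between -0.02 and 0.06 m)).
It also fails if it takes over 40 s, if anything falls off the work surface, if the arm or the gripper's body presses on something with over 40 N, if the wrist force passes 120 N, or if a joint passes its speed limit or range.

### The arm

A 6-joint arm with a two-finger parallel gripper is mounted at the origin on the work surface. World frame = base frame: x ahead of the robot, y to its left, z up, the work surface at z = 0. Lengths are in m, angles in degrees, forces in N, time in s.
With the tool pointing down it reaches from about 0.35 to 0.85 m from the base axis. Payload 8.1 kg.
Tool frame: the origin (TCP) lies between the finger pads, 19 mm behind the fingertips; this is the grasp point; z points along the fingers, y is the line along which they close (so a half turn about z gives the same grasp; the last joint's range is limited). The gripper opens to 85 mm and grips with 20 to 120 N. Pads are 22 mm wide; open, the fingers measure 114 mm over their backs; the gripper's body (76 mm by 85 mm) begins 54 mm behind the grasp point. The pads swing forward as they close: fully open they stand 13 mm farther back than shut.
Start: joints at [63.805, 7.471, 85.268, -0, 87.261, -4.893], TCP at [0.218, 0.559, 0.25] pointing down, gripper open.
Joint ranges: [-169.43, 169.43], [-51.17, 129.36], [1.28, 143.12], [-76.62, 256.62], [0, 156.53], [-152.29, 152.29]. Speed limits (degrees/s): [136.94, 136.94, 159.86, 180, 180, 180].

### API

Orientations are given as [roll, pitch, yaw] about the fixed x, y, z axes, in that order (R = Rz(yaw) Ry(pitch) Rx(roll)).
In Python, from station import arm gives the robot as it stands. The module is installed in compiled form; this text tells all that it offers.
- The arm moves only by the tool servo_tool, never from a script. Its argument "rows" is a list of rows, each a list of 6 numbers: the shift along the tool's x, y, z in units of 1 m (1.0 is 1 m), then the turn, a rotation vector about the tool's x, y, z in units of 45 degrees (1.0 is 45 degrees). In form: [[tx, ty, tz, rx, ry, rz], ...]. A call has 1 to 12 rows; each row is the pose to reach, as a shift and turn from the pose commanded when the call began, along the tool's axes at that moment; what a row does not reach only later rows make up. A row lasts 1/8 s, in which the tool goes at most 62.5 mm and 10.7 degrees, less where a joint would pass 70% of its speed; a pose out of reach is approached as far as the arm can. A call with a number of a shift or a turn outside -1 to 1 is refused whole. A call with a gripper value outside its range is refused whole. "claw" is the opening, from 0 (shut) to 1 (fully open), set as the call begins (left out, the last holds). The fingers move at their own pace and stop on an object; "newtons" is the grip in N (left out, the last holds). Time passes only in rows, so rows that repeat a pose let the fingers close. It gives the time, the measured TCP pose, the force, the opening and the grip force at its end, in the units of the state.
- arm.get_obs(): the state, without advancing time (a new reading comes with each control period).
- arm.snapshot(name): name is "side" or "top" or "wrist"; returns the picture (480x640x3 uint8, red, green, blue); there is no depth.
- arm.calibration(name): a dict with "fx", "fy", "cx", "cy" (pixels), "origin" and "attitude" of the camera in the world. Camera axes: x right, y up, looking along -z (the intrinsics and any distortion apply to the point x, -y, -z); pixel columns grow to the right and rows downward; lengths in m; the calibration is good to about 2 mm. A picture is of the moment at which its call begins: read the wrist's pose just before it. calibration takes no time and is no camera call; for the wrist camera it gives the pose at the moment of the call.
- arm.sign_off(): hands the job in; it is judged then, once.
Trained networks look in the newest picture that a camera, given by its name, has taken for a name from the list of things; names that differ only in an ending like _2 or _b are one class to them, and where a whole thing is asked for, a point or a joint stands for the part that bears it (a point fixed in the world has none). Each returns a list of dicts, best first, with "score" (0 to 1); they miss things now and then, are a little off and sometimes report something else, mostly with a low value. They report only what shows in the picture. A call takes as long as a camera call. They do not tell look-alikes from the thing itself.
- arm.masks_of(target, camera): "pixels" (480x640 bool, what is visible of it) and "location" ([column, row] in pixels, amid what is visible of it).
The state is a dict: "t": time; "joint_positions": joint angles; "qd": joint speeds; "joint_efforts": joint torques, N m; "eef_pos": TCP position; "orientation": TCP orientation; "ft_force": force on the tool from outside, world axes, zero at the start; "torque": the same for the moment, N m; "grip_width": opening from 0.0 (shut) to 1.0 (fully open); "gripper_force": force on a finger pad.
Only numpy, scipy, OpenCV 4.12 (cv2) and the standard library are available. Lean on these libraries where they do the work, as an engineer would, in place of code of your own. Each camera call takes 0.05 s, during which the arm holds its last target. There are 200 camera calls.

## Working session

There is one attempt and no reset: what is moved stays moved. The work goes in short steps, Python scripts to look and compute and a tool call to move; the robot and the scene stay as the last step left them, time stands still between calls to the robot, and variables do not carry over. Pictures are saved under pics/ and viewed, at most 10 in all, crops included, and the job is handed in when it is done.

Besides the shell and the picture viewer there is one more tool, called as name([rows], argument=value, ...), one row to a line, values as JSON. servo_tool: Moves the arm, as the interface text tells. Shifts and turns lie within -1 to 1; 1 stands for 1 m of shift or 45 degrees of turn. Its arguments: {"type":"object","properties":{"rows":{"type":"array"},"claw":{"type":"number"},"newtons":{"type":"number"}},"required":["rows"]}

```bash
mkdir -p pics; python3 - <<'E'
from station import arm
import cv2
o=arm.get_obs();print(o['t'],o['eef_pos'],o['orientation'])
for c in ['top','side']:
    p=arm.snapshot(c);cv2.imwrite(f'pics/{c}0.png',p[:,:,::-1]);k=arm.calibration(c);print(c,k)
    for n in ['foot_odd_top','foot_a_top','spare_tapered_top','spare_square_top','spare_bun_top','spare_straight_top','panel']:
        print(n,[(round(d['score'],2),[round(float(v)) for v in d['location']],int(d['pixels'].sum())) for d in arm.masks_of(n,c)])
E
```

```text
0.0 [0.21772596 0.55854475 0.24892995] [-1.79892808e+02 -9.64259466e-03  1.58695847e+02]
top {'fx': 528.0398624231186, 'fy': 528.0398624231186, 'cx': 310.5113841016738, 'cy': 244.26632134379827, 'origin': array([0.53324274, 0.0196348 , 1.20985421]), 'attitude': array([  4.97949797,   0.6924646 , -88.39194903])}
foot_odd_top [(0.56, [206, 319], 580)]
foot_a_top [(0.87, [302, 252], 253)]
spare_tapered_top [(0.87, [477, 222], 365), (0.82, [458, 258], 312), (0.69, [490, 288], 366), (0.65, [215, 249], 300), (0.62, [252, 188], 1592)]
spare_square_top [(0.71, [455, 331], 566), (0.54, [261, 269], 479)]
spare_bun_top [(0.91, [395, 260], 506)]
spare_straight_top [(0.6, [458, 331], 570), (0.52, [384, 312], 343)]
panel [(0.98, [259, 286], 8936), (0.73, [302, 320], 309)]
side {'fx': 489.4536218855626, 'fy': 489.4536218855626, 'cx': 327.33315274590245, 'cy': 239.68181780371808, 'origin': array([0.30154496, 0.61349597, 0.77907069]), 'attitude': array([  44.29482096,    1.00670018, -152.43377425])}
foot_odd_top [(0.63, [347, 378], 1271)]
foot_a_top [(0.97, [323, 264], 610)]
spare_tapered_top [(0.87, [364, 155], 346), (0.73, [426, 167], 412), (0.56, [389, 173], 393)]
spare_square_top [(0.87, [455, 192], 827)]
spare_bun_top [(0.78, [370, 213], 479)]
spare_straight_top [(0.75, [415, 232], 645), (0.45, [389, 176], 422), (0.16, [345, 377], 1305)]
panel [(0.73, [332, 333], 11194), (0.4, [347, 377], 1339)]
```

View pics/top0.png

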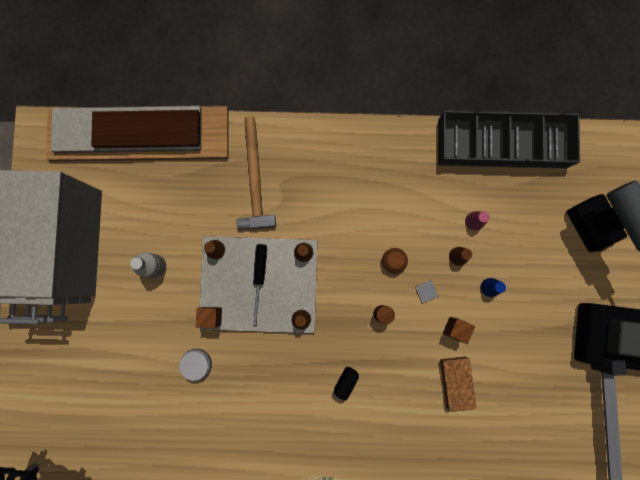

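View pics/side0.png

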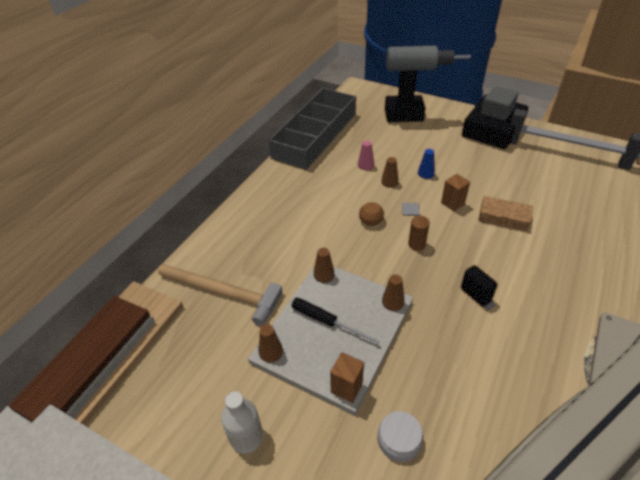

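The top view shows the square odd foot at (208,317) and tapered feet at (214,249), (303,252) and (301,320). The spares are the bun at (395,261), straight at (384,315), square at (459,330) and tapered wooden at (460,256); pink (478,220) and blue (493,288) are decoys. The side view agrees: odd foot (347,377), wooden tapered spare (390,172).

```bash
cat > h.py <<'E'
import numpy as np
from scipy.spatial.transform import Rotation as R
def ray(k,px):
    d=R.from_euler('xyz',k['attitude'],degrees=True).apply([(px[0]-k['cx'])/k['fx'],-(px[1]-k['cy'])/k['fy'],-1.])
    return k['origin'],d/np.linalg.norm(d)
def tri(rs):
    A=sum(np.eye(3)-np.outer(d,d) for o,d in rs);b=sum((np.eye(3)-np.outer(d,d))@o for o,d in rs)
    p=np.linalg.solve(A,b);return p,[round(float(np.linalg.norm(np.cross(p-o,d))),4) for o,d in rs]
def proj(k,P):
    q=R.from_euler('xyz',k['attitude'],degrees=True).inv().apply(np.array(P)-k['origin'])
    return [k['cx']+k['fx']*q[0]/-q[2],k['cy']-k['fy']*q[1]/-q[2]]
E
python3 - <<'E'
from station import arm
from h import *
import cv2
kt,ks=arm.calibration('top'),arm.calibration('side')
print('tcp px',proj(kt,arm.get_obs()['eef_pos']),proj(ks,arm.get_obs()['eef_pos']))
P={'odd':((208,317),(347,377)),'tap':((459,256),(390,172)),'bun':((395,260),(371,213)),'str':((384,315),(418,233)),'sq':((459,330),(455,192)),'fa':((303,252),(323,265)),'fb':((214,249),(269,342)),'fc':((301,320),(395,292))}
for n,(a,b) in P.items():
    p,e=tri([ray(kt,a),ray(ks,b)]);print(n,p.round(3),e)
t=cv2.imread('pics/top0.png');s=cv2.imread('pics/side0.png')
C=[t[295:340,185:230],t[235:280,437:482],s[350:410,315:375],s[145:205,360:420]]
cv2.imwrite('pics/crops.png',np.vstack([np.hstack([cv2.resize(c,(300,300),interpolation=cv2.INTER_CUBIC) for c in C[i:i+2]]) for i in (0,2)]))
E
```

```text
tcp px [np.float64(8.126958105825395), np.float64(460.0682186015879)] [np.float64(465.75685444877274), np.float64(700.1692532718822)]
odd [0.468 0.255 0.055] [0.0007, 0.0007]
tap [ 0.617 -0.293  0.039] [0.0002, 0.0002]
bun [ 0.606 -0.154  0.023] [0.0004, 0.0004]
str [ 0.484 -0.129  0.035] [0.0008, 0.0008]
sq [ 0.455 -0.294  0.035] [0.0002, 0.0002]
fa [0.617 0.053 0.048] [0.0009, 0.0009]
fb [0.619 0.251 0.045] [0.0011, 0.0011]
fc [0.467 0.052 0.048] [0.0012, 0.0012]
```

View pics/crops.png

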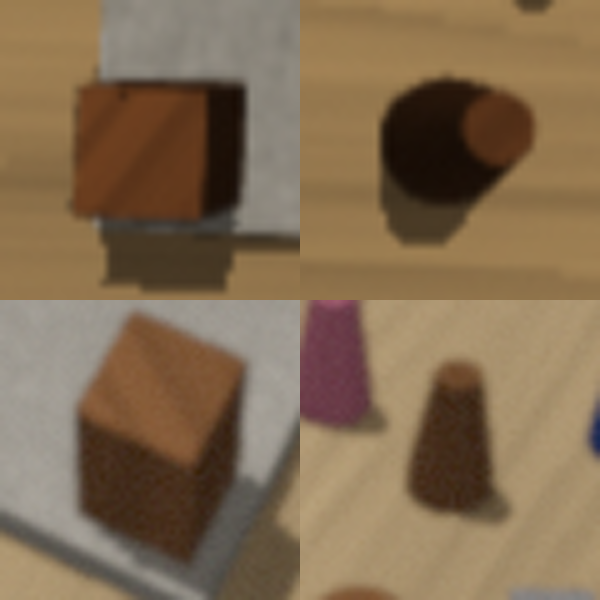

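```bash
python3 - <<'E'
from station import arm
from h import *
kt,ks=arm.calibration('top'),arm.calibration('side')
o=arm.get_obs();Rt=R.from_euler('xyz',o['orientation'],degrees=True);p0=o['eef_pos']
for n,a,b in [('odd',(206,317.5),(347.6,367.4)),('tap',(466.5,254),(391.5,160.2))]:
    p,e=tri([ray(kt,a),ray(ks,b)]);print(n,p.round(4),e)
    for h in (.25,p[2]+.045): 
        q=np.r_[p[:2],h];print(h,Rt.inv().apply(q-p0).round(3),Rt.inv().apply(q-np.r_[.468,.2535,.133]).round(3))
E
```

```text
odd [0.4683 0.2531 0.0825] [0.0009, 0.0009]
0.25 [-0.344 -0.194  0.   ] [-0.    -0.    -0.117]
0.127514454443157 [-0.344 -0.194  0.123] [-0.    -0.     0.005]
tap [ 0.6198 -0.3014  0.0679] [0.0005, 0.0005]
0.25 [-0.687 -0.656 -0.   ] [-0.343 -0.462 -0.117]
0.11288592719457363 [-0.687 -0.656  0.137] [-0.343 -0.462  0.02 ]
```

servo_tool([
  [-0.02,-0.011,0,0,0,0],
  [-0.06,-0.034,0,0,0,0],
  [-0.105,-0.06,0,0,0,0],
  [-0.15,-0.085,0,0,0,0],
  [-0.195,-0.11,0,0,0,0],
  [-0.24,-0.136,0,0,0,0],
  [-0.28,-0.158,0,0,0,0],
  [-0.315,-0.178,0,0,0,0],
  [-0.335,-0.189,0,0,0,0],
  [-0.344,-0.194,0,0,0,0],
  [-0.344,-0.194,0,0,0,0],
  [-0.344,-0.194,0,0,0,0],
], claw=0)

```text
t: 2.3
eef_pos: [0.4675, 0.2538, 0.25]
orientation: [180.0, -0.0, 158.7]
ft_force: [-0.1, 0.5, 0.2]
grip_width: 0.005
gripper_force: 0.0
```

```bash
python3 - <<'E'
from station import arm
from h import *
import cv2
o=arm.get_obs();print(o['t'],o['eef_pos'],o['orientation'],o['ft_force'],o['grip_width'])
kt=arm.calibration('top')
for px,z in [((466.5,254),.07),((458.8,256.3),0)]:
    c,d=ray(kt,px);print((c+d*(z-c[2])/d[2]).round(4))
kw=arm.calibration('wrist');p=arm.snapshot('wrist');cv2.imwrite('pics/w1.png',p[:,:,::-1])
print('odd in wrist',proj(kw,[.4683,.2525,.088]))
E
```

```text
2.3 [0.46745999 0.25381886 0.24995189] [ 1.79995733e+02 -1.79860603e-02  1.58739387e+02] [-0.05358571  0.53702631  0.15858723] 0.005377619514141333
[ 0.6202 -0.3006  0.07  ]
[ 0.6198 -0.3027  0.    ]
odd in wrist [np.float64(311.945168350597), np.float64(224.6331493374113)]
```

View pics/w1.png

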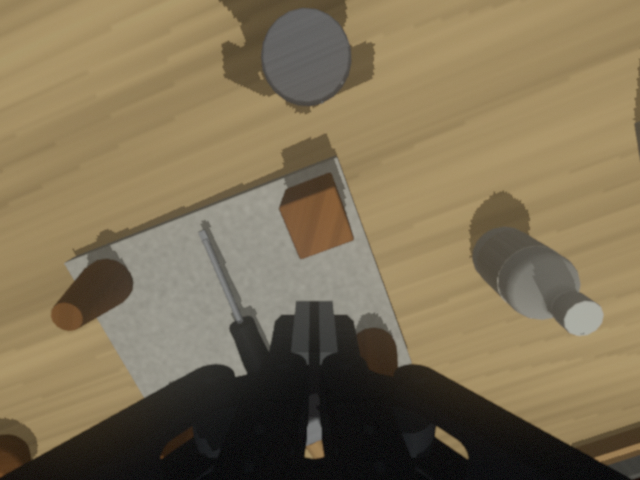

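The wrist view shows the square foot's top centre at (319,223) against a predicted (312,225). That is about 5 mm off, well within tolerance. I'll shift slightly, descend and hold.

servo_tool([
  [0,0.003,0.02,0,0,0],
  [0,0.003,0.045,0,0,0],
  [0,0.003,0.07,0,0,0],
  [0,0.003,0.09,0,0,0],
  [0,0.003,0.105,0,0,0],
  [0,0.003,0.113,0,0,0],
  [0,0.003,0.115,0,0,0],
  [0,0.003,0.115,0,0,0],
  [0,0.003,0.115,0,0,0],
  [0,0.003,0.115,0,0,0],
  [0,0.003,0.115,0,0,0],
  [0,0.003,0.115,0,0,0],
])

```text
t: 3.85
eef_pos: [0.4691, 0.2561, 0.1351]
orientation: [180.0, 0.0, 158.7]
ft_force: [-0.8, -0.3, -1.0]
grip_width: -0.005
gripper_force: 0.0
```

servo_tool([
  [0,0,0,0,0,0],
  [0,0,0,0,0,0],
  [0,0,0,0,0,0],
  [0,0,0,0,0,0],
  [0,0,0,0,0,0],
  [0,0,0,0,0,0],
  [0,0,0,0,0,0],
  [0,0,0,0,0,0],
  [0,0,0,0,0,0],
  [0,0,0,0,0,0],
  [0,0,0,0,0,0],
  [0,0,0,0,0,0],
])

```text
t: 5.35
eef_pos: [0.4691, 0.2561, 0.135]
orientation: [-180.0, 0.0, 158.7]
ft_force: [-0.1, 0.7, -0.0]
grip_width: 0.004
gripper_force: 0.0
```

servo_tool([
  [0,0,0,0,0,0],
  [0,0,0,0,0,0],
  [0,0,0,0,0,0],
  [0,0,0,0,0,0],
  [0,0,0,0,0,0],
])

```text
t: 5.98
eef_pos: [0.4691, 0.2561, 0.135]
orientation: [-180.0, -0.0, 158.7]
ft_force: [0.6, 0.6, -0.4]
grip_width: -0.001
gripper_force: 0.0
```

```bash
python3 - <<'E'
from station import arm
from h import *
import cv2
o=arm.get_obs();print(o['t'],o['eef_pos'],o['orientation'])
Rt=R.from_euler('xyz',o['orientation'],degrees=True)
print(Rt.inv().apply(np.array([.62,-.301,.25])-o['eef_pos']).round(3))
p=arm.snapshot('side');cv2.imwrite('pics/s1.png',p[:,:,::-1])
E
```

```text
5.975 [0.46905163 0.2560895  0.13498714] [-1.79997239e+02 -3.31444598e-04  1.58699550e+02]
[-0.343 -0.464 -0.115]
```

View pics/s1.png

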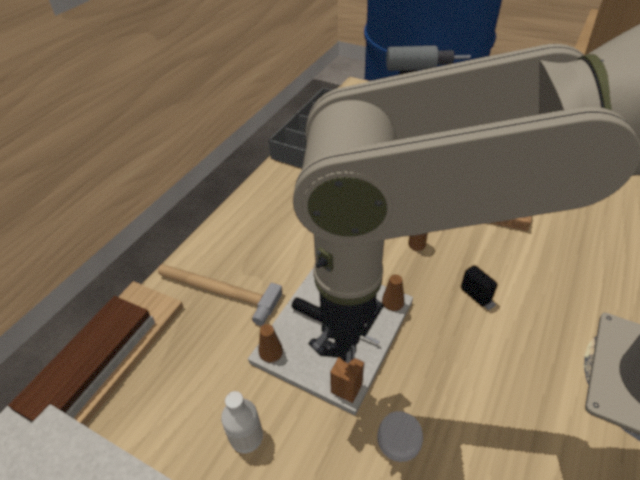

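The side view shows the fingertips at (352,362), just over the square foot's top, held for over 2 s. Next I rise and cross over.

servo_tool([
  [0,0,-0.02,0,0,0],
  [0,0,-0.06,0,0,0],
  [0,0,-0.1,0,0,0],
  [0,0,-0.115,0,0,0],
  [-0.01,-0.014,-0.115,0,0,0],
  [-0.03,-0.041,-0.115,0,0,0],
  [-0.055,-0.074,-0.115,0,0,0],
  [-0.08,-0.108,-0.115,0,0,0],
  [-0.105,-0.142,-0.115,0,0,0],
  [-0.13,-0.176,-0.115,0,0,0],
  [-0.155,-0.21,-0.115,0,0,0],
  [-0.18,-0.243,-0.115,0,0,0],
])

```text
t: 7.52
eef_pos: [0.5473, -0.0381, 0.2472]
orientation: [-179.9, -0.2, 158.7]
ft_force: [-0.5, 0.3, 1.5]
grip_width: 0.0
gripper_force: 0.0
```

servo_tool([
  [-0.025,-0.034,0,0,0,0],
  [-0.05,-0.068,0,0,0,0],
  [-0.075,-0.101,0,0,0,0],
  [-0.1,-0.135,0,0,0,0],
  [-0.12,-0.162,0,0,0,0],
  [-0.14,-0.19,0,0,0,0],
  [-0.155,-0.21,0,0,0,0],
  [-0.163,-0.221,0,0,0,0],
  [-0.163,-0.221,0,0,0,0],
  [-0.163,-0.221,0,0,0,0],
])

```text
t: 8.78
eef_pos: [0.6198, -0.3, 0.2494]
orientation: [180.0, -0.1, 158.7]
ft_force: [0.3, 0.2, 1.0]
grip_width: 0.001
gripper_force: 0.0
```

```bash
python3 - <<'E'
from station import arm
from h import *
import cv2
o=arm.get_obs();print(o['t'],o['eef_pos'],o['orientation'])
Rt=R.from_euler('xyz',o['orientation'],degrees=True)
print(Rt.inv().apply(np.array([.62,-.301,.115])-o['eef_pos']).round(3))
kw=arm.calibration('wrist');p=arm.snapshot('wrist');cv2.imwrite('pics/w2.png',p[:,:,::-1])
print('tap in wrist',proj(kw,[.62,-.301,.07]),proj(kw,[.62,-.301,.0]))
E
```

```text
8.775 [ 0.61976594 -0.30003373  0.24944761] [ 1.79977326e+02 -5.79241121e-02  1.58726283e+02]
[-0.001 -0.001  0.134]
tap in wrist [np.float64(312.1729447604492), np.float64(217.72129861284597)] [np.float64(312.52178056052674), np.float64(198.64147974677888)]
```

View pics/w2.png

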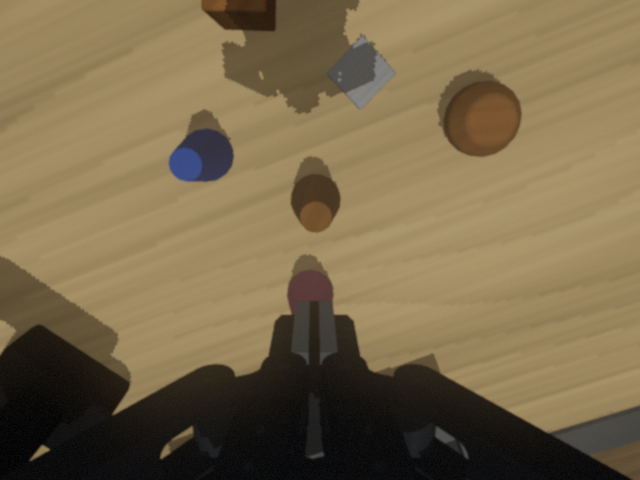

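The wrist view shows the brown tapered spare's top at (316,217) against a predicted (312,218), with blue and pink to either side. I descend and hold.

servo_tool([
  [0,0.001,0.02,0,0,0],
  [0,0.001,0.045,0,0,0],
  [0,0.001,0.07,0,0,0],
  [0,0.001,0.095,0,0,0],
  [0,0.001,0.115,0,0,0],
  [0,0.001,0.127,0,0,0],
  [0,0.001,0.132,0,0,0],
  [0,0.001,0.132,0,0,0],
  [0,0.001,0.132,0,0,0],
  [0,0.001,0.132,0,0,0],
  [0,0.001,0.132,0,0,0],
  [0,0.001,0.132,0,0,0],
])

```text
t: 10.32
eef_pos: [0.6205, -0.2999, 0.1182]
orientation: [-180.0, 0.0, 158.7]
ft_force: [-0.1, 0.6, -0.7]
grip_width: 0.004
gripper_force: 0.0
```

servo_tool([
  [0,0,0,0,0,0],
  [0,0,0,0,0,0],
  [0,0,0,0,0,0],
  [0,0,0,0,0,0],
  [0,0,0,0,0,0],
  [0,0,0,0,0,0],
  [0,0,0,0,0,0],
  [0,0,0,0,0,0],
  [0,0,0,0,0,0],
  [0,0,0,0,0,0],
  [0,0,0,0,0,0],
  [0,0,0,0,0,0],
])

```text
t: 11.82
eef_pos: [0.6204, -0.2998, 0.118]
orientation: [180.0, -0.0, 158.7]
ft_force: [-0.2, -0.5, -0.3]
grip_width: -0.002
gripper_force: 0.0
```

servo_tool([
  [0,0,0,0,0,0],
  [0,0,0,0,0,0],
  [0,0,0,0,0,0],
  [0,0,0,0,0,0],
  [0,0,0,0,0,0],
  [0,0,0,0,0,0],
])

```text
t: 12.58
eef_pos: [0.6204, -0.2999, 0.118]
orientation: [-180.0, 0.0, 158.7]
ft_force: [1.1, -0.5, 1.0]
grip_width: 0.0
gripper_force: 0.0
```

```bash
python3 - <<'E'
from station import arm
import cv2
cv2.imwrite('pics/s2.png',arm.snapshot('side')[:,:,::-1]);o=arm.get_obs();print(o['t'],o['eef_pos'],o['ft_force'])
E
```

```text
12.625 [ 0.62042508 -0.29987048  0.11800191] [ 0.06033986 -0.08595846 -0.18650563]
```

View pics/s2.png

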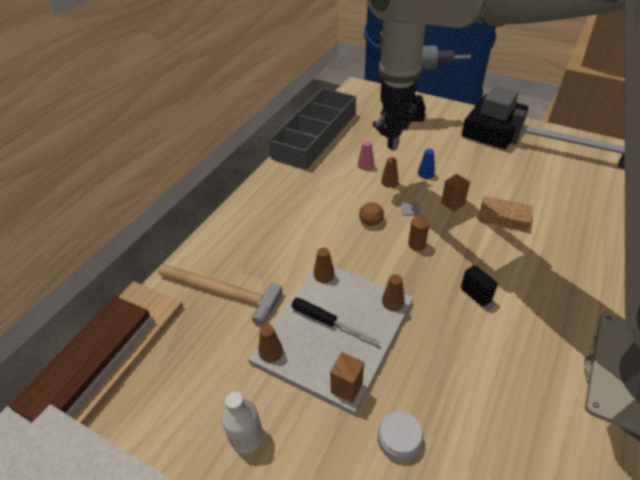

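The side view shows the fingertips at (393,148), just over the brown tapered spare at (391,160), and nothing has been moved.

```bash
python3 -c "
from station import arm
print(arm.sign_off())"
```

```text
the job is handed in; nothing more can be done
None
```

I pointed at the square odd foot and then at the brown tapered spare, holding each for over 2 s with nothing touched or moved, and handed the job in still pointing at the spare; no verdict came back.

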